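Release the keeper arm of the coil stand and unload the coil

ROBOT

A 6-joint arm with a two-finger parallel gripper is mounted at the origin on a cart in front of the work surface, level with it; the furniture and walls round the work are solid. World frame = base frame: x ahead of the robot, y to its left, z up, the work surface at z = 0. Lengths are in m, angles in rad, forces in N, time in s.
With the tool pointing down it reaches from about 0.35 to 1 m from the base axis. Payload 7.1 kg.
Tool frame: the origin (TCP) lies between the finger pads; the fingertips stand 22 mm ahead of it and the grasp point (between the pads) lies 3 mm ahead of it; x points along the fingers, y is the direction in which the jaws open and shut, and the axes are right-handed (so a half turn about x gives the same grasp; the last joint's range is limited). The gripper opens to 85 mm and grips with 20 to 120 N. Pads are 22 mm wide; open, the fingers measure 114 mm over their backs; the gripper's body (76 mm by 85 mm) begins 54 mm behind the grasp point. The pads swing forward as they close: fully open they stand 13 mm farther back than shut.
Start: joints at [1.295, 0.423, 1.63, -0, 1.089, -0.019], TCP at [0.159, 0.604, 0.253] pointing down, gripper open.
Joint ranges: [-3, 3], [-0.9, 2.11], [0.09, 2.58], [-1.31, 4.45], [0.11, 2.69], [-2.54, 2.54]. Speed limits (rad/s): [2.39, 2.39, 3.01, 3.14, 3.14, 3.14].

INTERFACE

Orientations are given as a rotation vector (axis times angle).
In Python, from rig import manip gives the robot as it stands. The module is installed in compiled form; this text tells all that it offers. Calls block until the motion is done:
- manip.move_to(position, orientation): joint-space move of the TCP to a pose.
- manip.servo_line(position, orientation=None, rate=0.15): straight line of the TCP; orientation=None keeps the orientation; rate is the mean speed in m/s.
- manip.set_joints(angles): joint-space move.
- manip.command_gripper(opening, f_grip=None): finger opening in m; f_grip is the grip in N (None keeps the last); returns when the fingers have stopped.
- manip.hold(seconds).
- manip.solve_ik(position, orientation): joint angles nearest the present ones, or None.
- manip.camera(name): name is "scene" or "top" or "wrist"; returns a dict with "image" (400x640x3 uint8, red, green, blue), "fx", "fy", "cx", "cy" (pixels), "cam_to_world" (4x4, takes a point from camera to world coordinates); the wrist camera has in their place "mount" (4x4, takes a point from camera to tool coordinates, whose origin is the TCP and whose axes are the tool frame's). Camera axes: x right, y down, z forward; pixel columns grow to the right and rows downward; lengths in m; the calibration is good to about 2 mm. The wrist camera is an equidistant fisheye: a pixel r from the principal point sees the ray r / f radians off the axis. A picture is of the moment at which its call begins: read the wrist's pose just before it. There is no depth.
A pose or a line that the arm cannot do raises manip.IKError and nothing moves.
- manip.sign_off(): hands the job in, once; it reports no verdict.
Readings, each from a call of its own:
- manip.get_time(): time.
- manip.get_joint_positions(): joint angles.
- manip.get_joint_vel(): joint speeds.
- manip.get_tau(): joint torques, N m.
- manip.get_position(): TCP position.
- manip.get_ee_rot(): TCP orientation.
- manip.get_contact_force(): force on the tool from outside, world axes, zero at the start.
- manip.get_torque(): the same for the moment, N m.
- manip.get_width(): finger opening in m.
Only numpy, scipy, OpenCV 4.12 (cv2) and the standard library are available. Lean on these libraries where they do the work, as an engineer would, in place of code of your own. Each camera call takes 0.05 s, during which the arm holds its last target.

TASK

Take the copper coil off the blue coil stand and set it down upright in the white tray, without dropping it. The aluminium keeper arm is locked over the coil: pull the spring plunger's black T-knob up and twist it anticlockwise so that it stays out by itself, push the arm by its red handle clockwise, away from the robot, to the open position at its far stop, and twist the knob back so that the plunger drops fully home and locks the arm there; only then lift the coil off its spindle. Do not push the bystanding torch, glasses, amethyst or tape roll out of place.

Things in the scene. Friction and masses are not known exactly. Their poses are not given: they have to be found in the camera images.
- coil_stand: Blue base plate 110 x 260 x 12 mm (x, y, z), fixed to the bench; origin at the centre of its underside, z up. It stands in varied places and yaws. On it, in its own frame: the steel spindle with the coil at (0, 85) mm, the pivot column of the keeper arm at (0, -35) mm, a grey bracket 44 mm wide from y = -128 to -52 mm, up to 98 mm high, carrying the plunger at (0, -75) mm.
- spindle_top (a point): Centre of the top of the steel spindle, 58 mm above the bench. The spindle is 24 mm thick and stands 46 mm above the base plate.
- pivot (a point): Point on the upright axis of the keeper arm, at the arm's upper face, 76 mm above the bench. The arm is an aluminium plate 10 mm thick, underside 66 mm above the bench (4 mm above the coil), with a square hub plate 104 mm wide, then 30 mm wide, with a round 48 mm end that reaches 144 mm from the pivot.
- keeper_arm (a joint): Angle of the keeper arm (rad), clockwise positive seen from above. 0: over the coil, along the stand's +y, locked there at the start. 1.2: open position, second index hole under the plunger; firm stop at 1.22. Locked, it has about 0.06 rad of play. Slight friction (0.12 N m) keeps the arm where it is left.
- red_handle (a point): Centre of the upright red handle on the arm, 120 mm from the pivot axis. The handle is 20 mm thick and stands from 76 to 112 mm above the bench; this point is at 97 mm. Its frame turns with the arm: y points along the arm from the pivot outwards; opening moves it towards its own +x.
- plunger (a joint): How far the plunger is pulled up out of the index hole (m), 0 to 0.016; 0: fully home. A spring pushes it down with 4 to 6 N. Only above 0.0115 does the cross-pin under the knob clear the slot of the brass collar, so that the knob can twist; lift 12.5 to 15 mm. With no hole under the pin, a plunger twisted back stays about 8 mm out.
- plunger_twist (a joint): Twist of the T-knob (rad), anticlockwise positive seen from above. 0: cross-pin in line with the slot (0.1 rad of play). Stops at 1.35. Lifted and twisted to between 0.5 and 1.35, its cross-pin rests on the collar and holds the plunger out at 0.0115 when let go; slight friction (0.02 N m) keeps the twist.
- plunger_grip (a point): Centre of the black T-knob on the plunger's upright axis, 127 mm above the bench when home. The knob is a bar 46 mm long (its own x axis), 14 mm wide (its y) and 26 mm high, with 4 mm of free space between its underside and the collar when home; this frame rises and twists with the knob. At twist 0 the bar lies along the stand's x.
- coil_centre (a point): Centre of the copper coil, a loose wound ring with black end flanges: 62 mm outside diameter, 32 mm bore, 50 mm high, 0.18 to 0.35 kg, this point half-way up. Its own z is the ring's axis. It starts on the spindle, standing on the base plate, centre 37 mm above the bench.
- tray_in (a point): Centre of the inner floor of the white tray with cork liner, 5 mm above the bench. The tray is 160 x 160 x 22 mm outside, walls 5 mm thick, fixed to the bench; x and y along its sides.
- torch: Black torch with a green ring, 104 mm long (its y), 32 mm thick, lying loose; origin at its underside. To be left alone.
- glasses: Yellow safety glasses, 59 x 126 x 44 mm (x, y, z), loose; origin at the centre of the underside. To be left alone.
- amethyst: Violet amethyst rock, 58 x 80 x 42 mm, loose; origin at the centre of the underside. To be left alone.
- tape_roll: Blue tape roll, 52 mm across, 28 mm high, loose; origin at the centre of the underside. To be left alone.

How it is judged:
By the outcome, as a careful person would: the job done as asked, in the order asked, and still so for the second after the job is handed in, with the robot touching nothing.
It also fails if it takes over 72 s, if anything falls off the work surface, if the arm or the gripper's body presses on something with over 40 N, if the wrist force passes 120 N, or if a joint passes its speed limit or range.

## Working session

There is one attempt and no reset: what is moved stays moved. The work goes in short steps, each a Python script; the robot and the scene stay as the last script left them, time stands still between calls to the robot, and variables do not carry over. Pictures are saved under pics/ and viewed, and the job is handed in when it is done.

```bash
mkdir -p pics; python3 - <<'E'
from rig import manip
import cv2
for n in ("scene","top","wrist"):
    c=manip.camera(n); cv2.imwrite(f"pics/{n}0.png",c["image"][:,:,::-1])
    print(n,c["fx"],c["fy"],c["cx"],c["cy"]); print(c.get("cam_to_world",c.get("mount")))
print(manip.get_time(),manip.get_position(),manip.get_ee_rot(),manip.get_width())
E
```

```text
scene 468.5455664873736 468.5455664873736 316.7254677898379 207.0443325431525
[[ 0.84206864 -0.23896687  0.48354446 -0.17191621]
 [-0.53903792 -0.4043186   0.73889417 -1.13089279]
 [ 0.01893479 -0.88284841 -0.46927622  0.78421167]
 [ 0.          0.          0.          1.        ]]
top 394.3250763084507 394.3250763084507 318.18773068338237 200.65414867764855
[[ 0.01185152 -0.98761828  0.15642784  0.37447418]
 [-0.99991898 -0.01097875  0.00644221 -0.06864123]
 [-0.00464506 -0.15649151 -0.98766838  1.26324251]
 [ 0.          0.          0.          1.        ]]
wrist 309.70691628693146 309.70691628693146 321.77926160236893 204.82932415532528
[[ 1.73018793e-03 -3.06448558e-01  9.51885648e-01 -1.22490093e-01]
 [ 9.99998503e-01  5.11149417e-04 -1.65308127e-03 -6.86087996e-04]
 [ 2.00285788e-05  9.51887084e-01  3.06448984e-01 -7.93202154e-02]
 [ 0.00000000e+00  0.00000000e+00  0.00000000e+00  1.00000000e+00]]
0.15 [0.15861127 0.60415492 0.2527418 ] [ 0.20070087  1.56154888 -0.20250887] 0.08565613471128397
```

View pics/scene0.png

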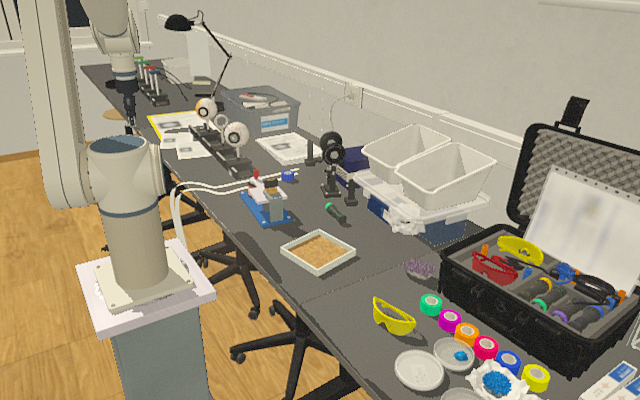

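View pics/top0.png

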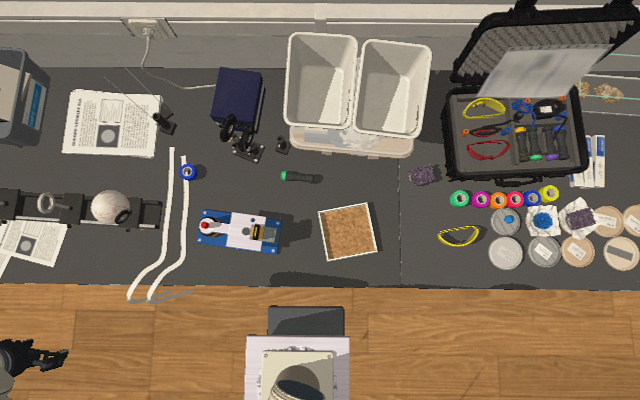

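View pics/wrist0.png

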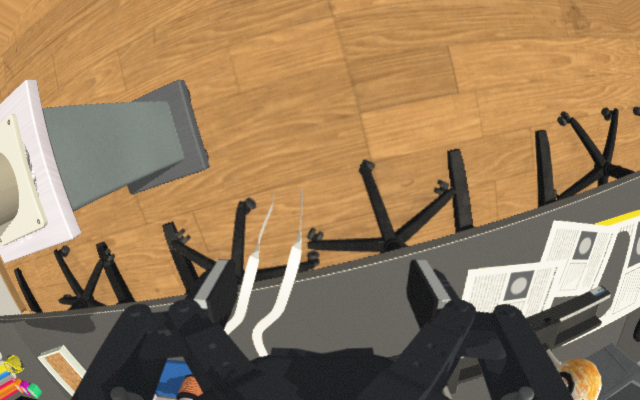

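The scene view shows the stand near (265,205) and the tray at (318,252). In the top view the stand is at (240,230), with the red handle at (204,225) and the knob at about (258,232). The tray is at (347,231), torch (300,176), tape (188,172), amethyst (423,175) and glasses (459,236). Next I'll zoom in on the stand.

```bash
python3 - <<'E'
import cv2
a=cv2.imread("pics/top0.png")[155:270,170:390]; b=cv2.imread("pics/scene0.png")[160:280,220:370]
cv2.imwrite("pics/topz.png",cv2.resize(a,None,fx=3.6,fy=3.6,interpolation=cv2.INTER_CUBIC))
cv2.imwrite("pics/scenez.png",cv2.resize(b,None,fx=5,fy=5,interpolation=cv2.INTER_CUBIC))
E
```

```text
(no output)
```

View pics/topz.png

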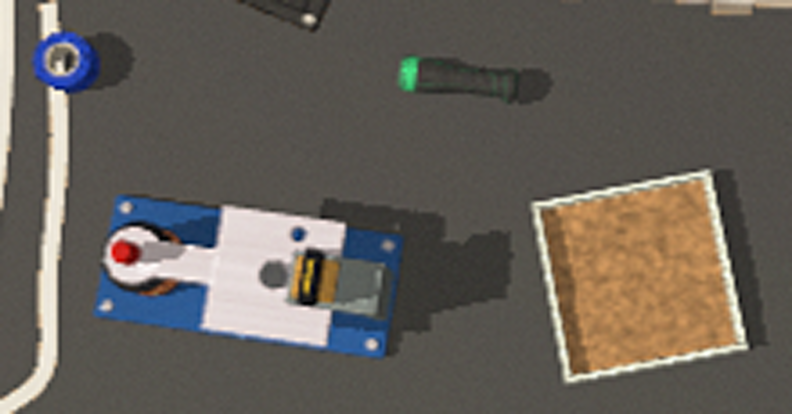

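View pics/scenez.png

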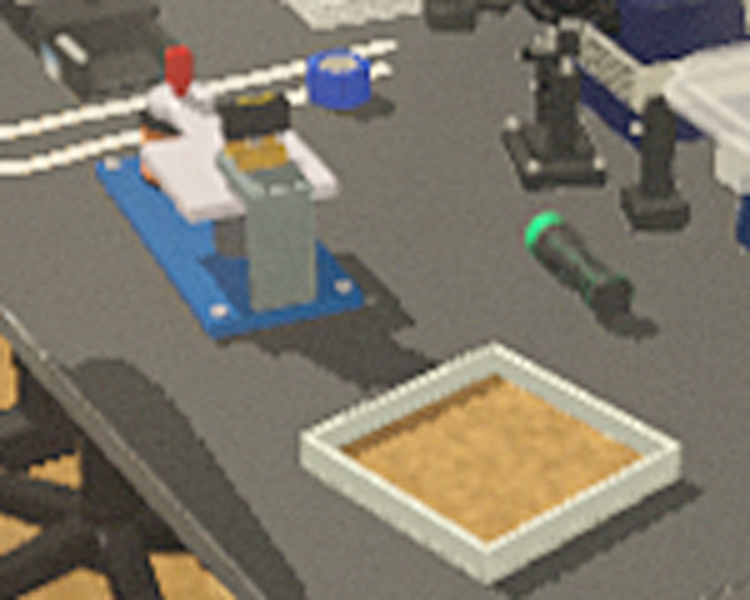

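```bash
cat > h.py <<'E'
from rig import manip
import numpy as np, cv2
from scipy.spatial.transform import Rotation as R
def ray(c,uv):
    u=(np.atleast_2d(uv).astype(float)-[c["cx"],c["cy"]])
    if "cam_to_world" in c:
        T=c["cam_to_world"]; d=np.c_[u/[c["fx"],c["fy"]],np.ones(len(u))]
    else:
        T=c["T"]; r=np.linalg.norm(u,axis=1)+1e-9; th=r/c["fx"]
        d=np.c_[u/r[:,None]*np.sin(th)[:,None],np.cos(th)]
    return T[:3,3], d@T[:3,:3].T
def plane(c,uv,z):
    o,d=ray(c,uv); return (o+d*((z-o[2])/d[:,2])[:,None])
def proj(c,P):
    T=c.get("T",c.get("cam_to_world")); p=(np.atleast_2d(P)-T[:3,3])@T[:3,:3]
    if "cam_to_world" in c: return p[:,:2]/p[:,2:]*c["fx"]+[c["cx"],c["cy"]]
    rr=np.linalg.norm(p[:,:2],axis=1); th=np.arctan2(rr,p[:,2]); return p[:,:2]/rr[:,None]*(th*c["fx"])[:,None]+[c["cx"],c["cy"]]
def wrist():
    p=np.array(manip.get_position()); r=R.from_rotvec(manip.get_ee_rot()).as_matrix()
    c=manip.camera("wrist"); W=np.eye(4); W[:3,:3]=r; W[:3,3]=p; c["T"]=W@c["mount"]; return c
def tri(c1,u1,c2,u2):
    o1,d1=ray(c1,u1);o2,d2=ray(c2,u2);d1=d1[0];d2=d2[0]
    s=np.linalg.lstsq(np.c_[d1,-d2],o2-o1,rcond=None)[0]
    a=o1+s[0]*d1;b=o2+s[1]*d2; return (a+b)/2,np.linalg.norm(a-b)
def hsv(c): return cv2.cvtColor(c["image"],cv2.COLOR_RGB2HSV)
def blobs(m,box=None,mn=4):
    if box: 
        k=np.zeros_like(m);x0,y0,x1,y1=box;k[y0:y1,x0:x1]=m[y0:y1,x0:x1];m=k
    n,l,s,ce=cv2.connectedComponentsWithStats(m.astype(np.uint8))
    return sorted([(s[i,4],tuple(ce[i].round(1)),tuple(s[i,:4])) for i in range(1,n) if s[i,4]>=mn],reverse=True)
# tool down with jaw direction (tool y) at yaw a about z
def down(a):
    x=np.array([0,0,-1.]); y=np.array([np.cos(a),np.sin(a),0]); return R.from_matrix(np.c_[x,y,np.cross(x,y)]).as_rotvec()
E
python3 - <<'E'
from h import *
t=manip.camera("top"); s=manip.camera("scene")
h=hsv(t); b=(h[...,0]>98)&(h[...,0]<125)&(h[...,1]>130)&(h[...,2]>60)
m=np.zeros((400,640),np.uint8); m[200:260,190:290]=b[200:260,190:290]
pts=np.argwhere(m)[:,::-1]; 
P=plane(t,pts,0.012)[:,:2]*1000
r=cv2.minAreaRect(P.astype(np.float32)); print("plate",r)
crn=np.array([[118,196],[402,236],[386,356],[95,315]])/3.6+[170,155]
Q=plane(t,crn,0.012);print(Q.round(4),Q.mean(0), [np.linalg.norm(Q[i]-Q[i-1]).round(4) for i in range(4)])
tr=np.array([[533,203],[711,170],[747,347],[568,382]])/3.6+[170,155]
Q=plane(t,tr,0.022);print("tray",Q.round(4),Q.mean(0), [np.linalg.norm(Q[i]-Q[i-1]).round(4) for i in range(4)])
def red(c,box):
    h=hsv(c);return blobs(((h[...,0]<8)|(h[...,0]>172))&(h[...,1]>140)&(h[...,2]>70),box)
a=red(t,(190,205,230,245));q=red(s,(245,160,270,190));print(a,q)
print(tri(t,a[0][1],s,q[0][1]))
for n,uv,z in (("torch",(299.5,176.5),.016),("tape",(188,171.5),.028),("am",(423,175),.02),("gl",(459,236),.02)): print(n,plane(t,uv,z))
E
```

```text
plate ((471.7032470703125, 190.1876220703125), (258.32794189453125, 108.50721740722656), 82.44351959228516)
[[0.54   0.3091 0.012 ]
 [0.5071 0.0552 0.012 ]
 [0.4016 0.0664 0.012 ]
 [0.4343 0.3233 0.012 ]] [0.47075881 0.18851843 0.012     ] [np.float64(0.1066), np.float64(0.2561), np.float64(0.1061), np.float64(0.259)]
tray [[ 0.5366 -0.0605  0.022 ]
 [ 0.5678 -0.2176  0.022 ]
 [ 0.4128 -0.2476  0.022 ]
 [ 0.381  -0.0926  0.022 ]] [ 0.47452502 -0.15457527  0.022     ] [np.float64(0.1589), np.float64(0.1601), np.float64(0.1578), np.float64(0.1582)]
[(np.int32(37), (np.float64(204.0), np.float64(224.6)), (np.int32(201), np.int32(222), np.int32(8), np.int32(6)))] [(np.int32(40), (np.float64(255.1), np.float64(173.2)), (np.int32(253), np.int32(169), np.int32(5), np.int32(10)))]
(array([0.48283863, 0.27660476, 0.09966322]), np.float64(0.0007331955849257058))
torch [[0.65043945 0.0008756  0.016     ]]
tape [[0.66033416 0.35898221 0.028     ]]
am [[ 0.65880009 -0.39716349  0.02      ]]
gl [[ 0.4638538  -0.50431612  0.02      ]]
```

The plate and tray sizes fit: 258×108 mm and about 159 mm. The handle triangulates to z=0.0997 and (0.4828, 0.2766), against a prediction of (0.4826, 0.274). I'll move above the stand and refine with the wrist camera.

```bash
python3 - <<'E'
from h import *
M=R.from_rotvec(manip.get_ee_rot()).as_matrix(); print(np.degrees(np.arctan2(M[1,1],M[0,1])))
C=np.array([.4715,.190]);yd=np.array([np.cos(np.radians(82.5)),np.sin(np.radians(82.5))])
K=C-.075*yd
for a in (82.5,-97.5,-7.5,172.5,82.5-69,82.5+60):
    for p in ((K[0],K[1],.3),(K[0],K[1],.13)):
        q=manip.solve_ik(p,down(np.radians(a))); print(a,None if q is None else np.round(q,2))
manip.move_to((.40,.17,.38),down(np.radians(82.5)))
c=wrist();cv2.imwrite("pics/w1.png",c["image"][:,:,::-1]); print(manip.get_time(),c["T"].round(3))
E
```

```text
75.28614427257705
82.5 [ 0.22  0.14  1.9   0.    1.1  -1.22]
82.5 [ 0.22  0.41  2.03  0.    0.7  -1.22]
-97.5 [ 0.22  0.14  1.9  -0.    1.1   1.92]
-97.5 [ 0.22  0.41  2.03 -0.    0.7   1.92]
-7.5 [ 0.22  0.14  1.9  -0.    1.1   0.35]
-7.5 [ 0.22  0.41  2.03 -0.    0.7   0.35]
172.5 None
172.5 None
13.5 [ 0.22  0.14  1.9  -0.    1.1  -0.02]
13.5 [ 0.22  0.41  2.03 -0.    0.7  -0.02]
142.5 [ 0.22  0.14  1.9  -0.    1.1  -2.27]
142.5 [ 0.22  0.41  2.03 -0.    0.7  -2.27]
2.1583 [[ 0.13   0.944  0.303  0.321]
 [ 0.992 -0.123 -0.041  0.18 ]
 [-0.002  0.306 -0.952  0.502]
 [ 0.     0.     0.     1.   ]]
```

View pics/w1.png

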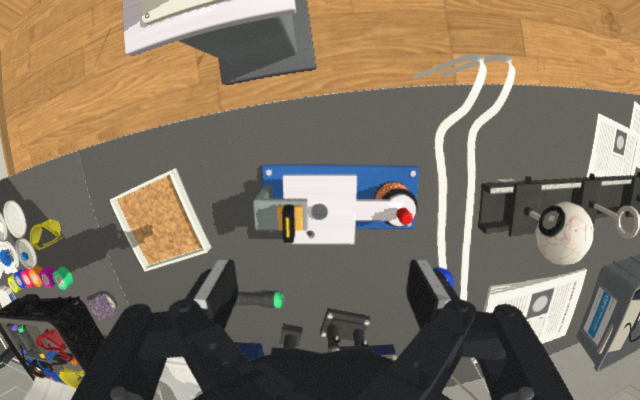

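Wrist view: plate corners around (263,167)–(418,228), knob with its yellow mark at (288,223), handle at (404,215).

```bash
python3 - <<'E'
from h import *
c=wrist(); h=hsv(c); t=manip.camera("top");s=manip.camera("scene")
cv2.imwrite("pics/w1z.png",cv2.resize(c["image"][150:260,240:440,::-1],None,fx=4,fy=4,interpolation=cv2.INTER_CUBIC))
b=(h[...,0]>98)&(h[...,0]<125)&(h[...,1]>130)&(h[...,2]>60)
m=np.zeros((400,640),np.uint8); m[155:240,250:425]=b[155:240,250:425]
P=plane(c,np.argwhere(m)[:,::-1],.012)[:,:2]*1000
print("plate w",cv2.minAreaRect(P.astype(np.float32)))
red=lambda c,box:blobs(((h[...,0]<8)|(h[...,0]>172))&(h[...,1]>140)&(h[...,2]>70),box)
h=hsv(c);w=red(c,(380,190,425,235));h=hsv(t);tt=red(t,(190,205,230,245));h=hsv(s);ss=red(s,(245,160,270,190))
print("handle",w[0],tri(c,w[0][1],t,tt[0][1]),tri(c,w[0][1],s,ss[0][1]))
Y=lambda c,box:blobs((hsv(c)[...,0]>22)&(hsv(c)[...,0]<34)&(hsv(c)[...,1]>150)&(hsv(c)[...,2]>120),box,2)
print(Y(c,(275,200,300,245))[:3],Y(t,(245,215,275,245))[:3],Y(s,(255,170,285,195))[:3])
C=np.array([.4715,.190]);yd=np.array([.1305,.9914]);xd=np.array([.9914,-.1305])
for n,p,z in (("knobtop",C-.075*yd,.14),("handle",C+.085*yd,.112),("spin",C+.085*yd,.062)):
    print(n,p,[proj(q,[*p,z]).round(1) for q in (c,t,s)])
E
```

```text
plate w ((468.67578125, 191.6773681640625), (258.849853515625, 109.6482925415039), 82.42156982421875)
handle (np.int32(179), (np.float64(404.2), np.float64(215.9)), (np.int32(397), np.int32(208), np.int32(15), np.int32(17))) (array([0.48776044, 0.27716056, 0.07909573]), np.float64(0.008139291781513383)) (array([0.4814323 , 0.27617329, 0.09984718]), np.float64(0.0015363469525916293))
[(np.int32(65), (np.float64(287.1), np.float64(227.1)), (np.int32(285), np.int32(217), np.int32(5), np.int32(20)))] [(np.int32(15), (np.float64(255.2), np.float64(231.1)), (np.int32(254), np.int32(227), np.int32(3), np.int32(9)))] [(np.int32(4), (np.float64(269.5), np.float64(180.0)), (np.int32(268), np.int32(180), np.int32(4), np.int32(1)))]
knobtop [0.4617125 0.115645 ] [array([[286.1, 228.3]]), array([[255.7, 231.4]]), array([[270.6, 180.5]])]
handle [0.4825925 0.274269 ] [array([[405. , 220.4]]), array([[203.5, 224.4]]), array([[255.3, 170.3]])]
spin [0.4825925 0.274269 ] [array([[396.9, 208.9]]), array([[208.3, 226. ]]), array([[255.9, 183. ]])]
```

View pics/w1z.png

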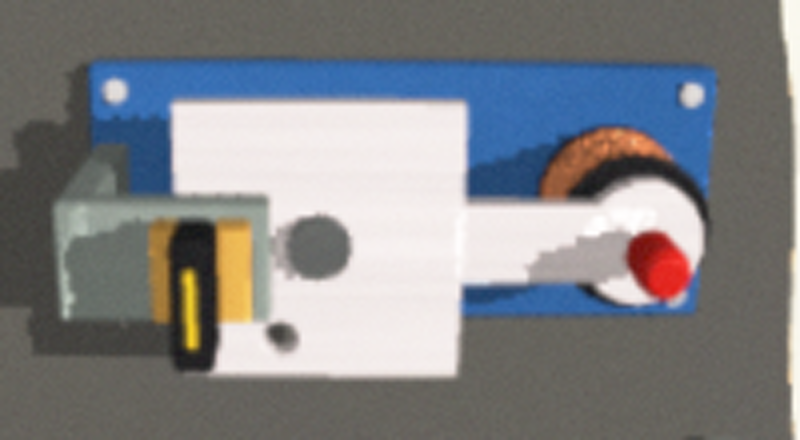

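Everything agrees to within about 2 mm, so I'll use the mean of the top and wrist fits. Next I grip the knob.

```bash
cat >> h.py <<'E'
YA=np.radians(82.45); C=np.array([.4702,.1909]); yd=np.array([np.cos(YA),np.sin(YA)]); xd=np.array([yd[1],-yd[0]])
def st(x,y): return C+x*xd+y*yd
def F(n=""): print(n,"t%.1f"%manip.get_time(),"F",np.round(manip.get_contact_force(),1),"M",np.round(manip.get_torque(),2),"p",np.round(manip.get_position(),4),"w%.4f"%manip.get_width())
E
python3 - <<'E'
from h import *
manip.command_gripper(.05,50)
k=st(0,-.075); manip.move_to((*k,.20),down(YA))
manip.servo_line((*k,.136),rate=.1); F("down")
manip.command_gripper(.0,50); F("grip")
c=wrist();cv2.imwrite("pics/w2.png",c["image"][:,:,::-1]); cv2.imwrite("pics/s2.png",cv2.resize(manip.camera("scene")["image"][130:240,220:340,::-1],None,fx=5,fy=5))
E
```

```text
down t4.3 F [ 0.2 -0.   0.1] M [-0.02  0.01  0.03] p [0.4608 0.1168 0.1366] w0.0504
grip t4.8 F [-0.1  8.7  4.5] M [ 1.25  0.34 -0.05] p [0.4611 0.1177 0.1368] w0.0133
```

View pics/w2.png

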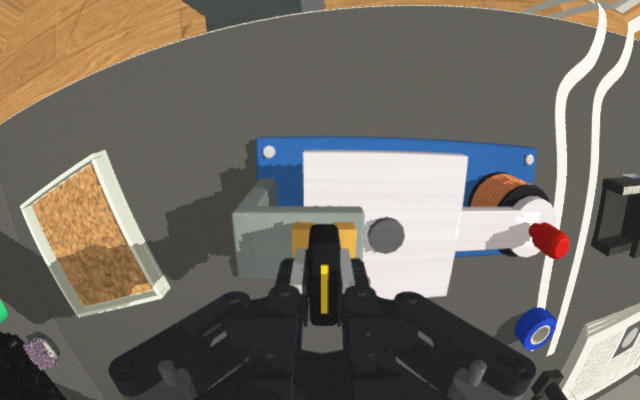

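View pics/s2.png

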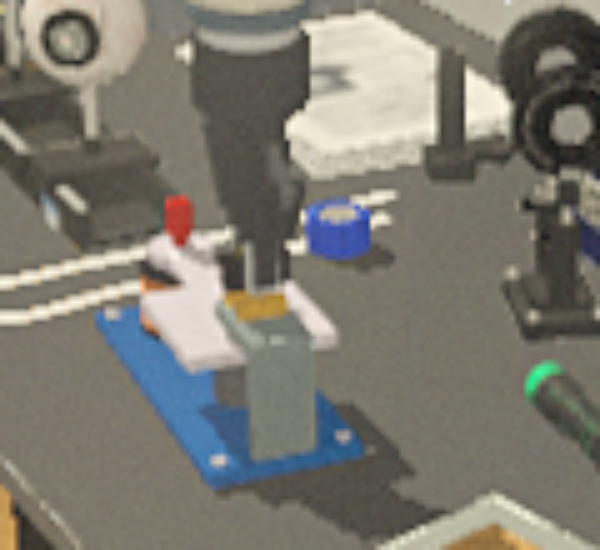

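The knob is gripped (13.3 mm wide, about 9 N of side load). I'll shift 1 mm to unload it, lift, then twist.

```bash
cat > /dev/null; python3 - <<'E'
from h import *
k=st(0,-.075)+.0012*yd; z0=manip.get_position()[2]
manip.servo_line((*k,.1368),down(YA),rate=.05); F("shift")
manip.servo_line((*k,.1368+.0143),down(YA),rate=.04); F("lift"); print(manip.get_position()[2]-z0)
for a in (.3,.6,.95):
    manip.servo_line((*k,.1511),down(YA+a),rate=.05); F("tw%.1f"%a)
c=wrist();cv2.imwrite("pics/w3.png",c["image"][:,:,::-1]); cv2.imwrite("pics/s3.png",cv2.resize(manip.camera("scene")["image"][130:240,220:340,::-1],None,fx=5,fy=5))
E
```

```text
shift t5.1 F [ 1.3  4.3 -2.9] M [ 0.56 -0.23 -0.  ] p [0.4609 0.1181 0.1369] w0.0129
lift t5.6 F [ 1.9  5.4 -6.9] M [ 0.72 -0.44 -0.02] p [0.4608 0.118  0.1511] w0.0135
0.01425461764870578
tw0.3 t6.1 F [ 2.5  6.7 -7.2] M [ 0.9  -0.52  0.01] p [0.4609 0.1181 0.1509] w0.0128
tw0.6 t6.5 F [ 2.4  6.2 -6.8] M [ 1.04 -0.52 -0.01] p [0.4609 0.1182 0.151 ] w0.0135
tw0.9 t7.0 F [ 2.1  7.8 -6.6] M [ 1.21 -0.49 -0.  ] p [0.4609 0.1183 0.151 ] w0.0130
```

View pics/w3.png

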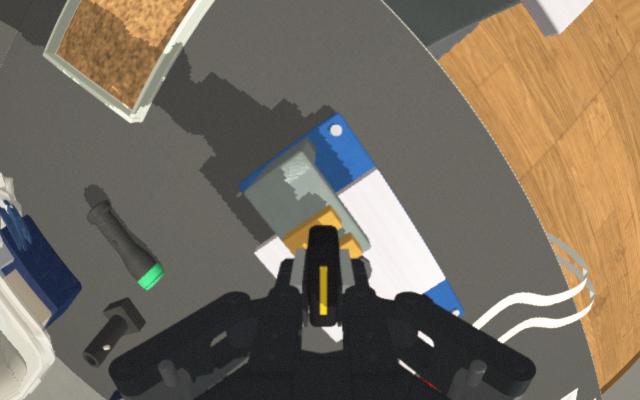

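View pics/s3.png

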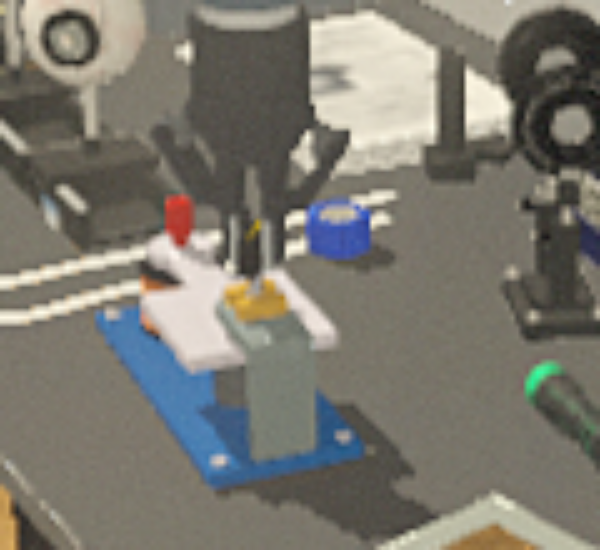

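The knob is lifted clear of the brass collar and has turned with the tool. I'll set it down on the collar and release.

```bash
python3 - <<'E'
from h import *
k=st(0,-.075)+.0012*yd
manip.servo_line((*k,.1486),rate=.04); F("lower")
manip.command_gripper(.05); F("open")
manip.servo_line((*k,.21),rate=.15)
manip.move_to((*st(-.06,.02),.33),down(YA))
c=wrist();cv2.imwrite("pics/w4.png",c["image"][:,:,::-1]); cv2.imwrite("pics/s4.png",cv2.resize(manip.camera("scene")["image"][150:240,220:340,::-1],None,fx=5,fy=5)); F()
E
```

```text
lower t7.4 F [ 2.5  8.1 -6.1] M [ 1.26 -0.45 -0.01] p [0.4608 0.1184 0.1485] w0.0131
open t7.8 F [ 0.5 -0.5 -0.8] M [-0.   -0.01  0.02] p [0.4605 0.1176 0.1486] w0.0497
 t9.6 F [-0.2  0.4 -0. ] M [-0.02  0.03 -0.06] p [0.4132 0.2181 0.329 ] w0.0501
```

View pics/w4.png

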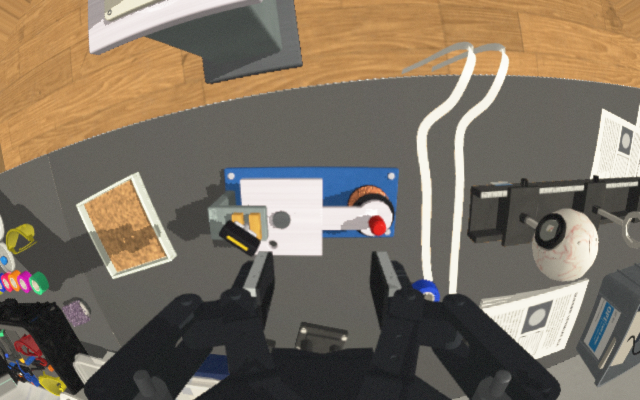

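View pics/s4.png

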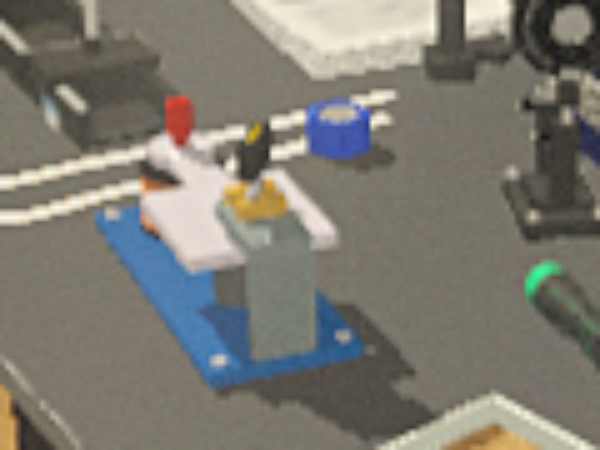

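Wrist and scene views show the knob standing out by itself, twisted about 55° (wrist (240,240), scene crop (252,150)). Next I grip the handle and swing it along its arc.

```bash
python3 - <<'E'
from h import *
piv=st(0,-.035)
def hp(th): return piv+.12*(np.sin(th)*xd+np.cos(th)*yd)
a0=YA-np.pi/2
manip.command_gripper(.055,30)
manip.move_to((*hp(0),.18),down(a0))
manip.servo_line((*hp(0),.105),rate=.12); F("down")
manip.command_gripper(0,30); F("grip")
for th in np.arange(.15,1.21,.15):
    manip.servo_line((*hp(th),.105),down(a0-th),rate=.12)
    d=np.array(manip.get_position())[:2]-piv; print("th %.3f r %.4f"%(np.arctan2(d@xd,d@yd),np.linalg.norm(d)),end=" "); F()
    if np.linalg.norm(manip.get_contact_force())>25: break
cv2.imwrite("pics/t5.png",cv2.resize(manip.camera("top")["image"][155:270,170:390,::-1],None,fx=3.6,fy=3.6))
E
```

```text
down t12.0 F [ 0.2 -0.1  0.5] M [0.05 0.04 0.03] p [0.4818 0.2754 0.1055] w0.0553
grip t12.4 F [-2.1  0.3  6.3] M [-0.06  0.17 -0.06] p [0.4818 0.2754 0.1058] w0.0189
th 0.157 r 0.1203  t12.7 F [-0.4 -1.7  7.3] M [-0.17  0.12 -0.14] p [0.4999 0.2715 0.1058] w0.0182
th 0.306 r 0.1202  t13.0 F [-1.  -1.8  7.2] M [-0.19  0.17 -0.12] p [0.5165 0.2651 0.1058] w0.0185
th 0.455 r 0.1201  t13.3 F [-1.6 -2.1  8. ] M [-0.22  0.29 -0.2 ] p [0.5321 0.2562 0.1058] w0.0185
th 0.604 r 0.1199  t13.6 F [-0.8 -1.7  9.2] M [-0.23  0.35 -0.11] p [0.546  0.2451 0.1058] w0.0186
th 0.753 r 0.1197  t13.9 F [-3.3 -1.9  8.9] M [-0.22  0.47 -0.22] p [0.5582 0.232  0.1058] w0.0183
th 0.902 r 0.1195  t14.2 F [-4.3 -1.   9.6] M [-0.16  0.6  -0.24] p [0.5683 0.2173 0.1058] w0.0188
th 1.052 r 0.1192  t14.5 F [-5.2 -1.  11. ] M [-0.19  0.78 -0.32] p [0.576  0.2012 0.1058] w0.0184
th 1.200 r 0.1189  t14.8 F [-6.3  0.4 11.7] M [-0.04  0.97 -0.24] p [0.5811 0.1843 0.1058] w0.0188
```

View pics/t5.png

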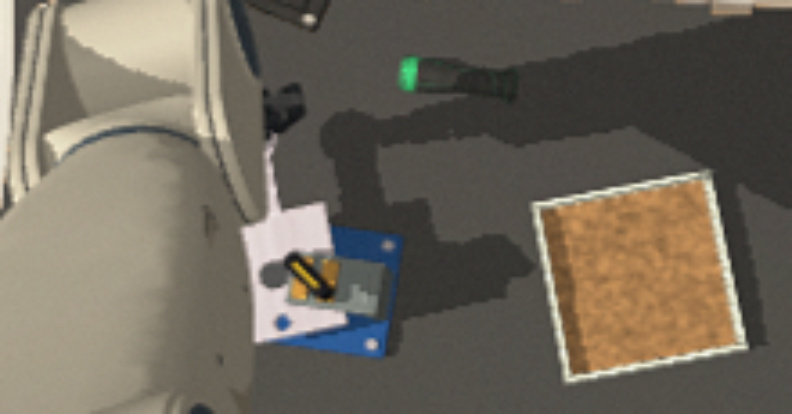

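The arm has swung open to about 1.2 rad. Now I feel for the stop.

```bash
python3 - <<'E'
from h import *
piv=st(0,-.035)
def hp(th): return piv+.119*(np.sin(th)*xd+np.cos(th)*yd)
a0=YA-np.pi/2
for th in (1.22,1.235,1.25,1.265,1.28):
    manip.servo_line((*hp(th),.105),down(a0-min(th,1.22)),rate=.03)
    tg=np.cos(th)*xd-np.sin(th)*yd
    f=np.array(manip.get_contact_force())[:2]@tg
    d=np.array(manip.get_position())[:2]-piv; print("cmd %.3f th %.3f ft %.1f"%(th,np.arctan2(d@xd,d@yd),f),end=" "); F()
    if f<-10: break
manip.command_gripper(.05); F("open")
d=np.array(manip.get_position())[:2]-piv; print(np.arctan2(d@xd,d@yd))
p=manip.get_position(); manip.servo_line((p[0],p[1],.2),rate=.2)
manip.move_to((*st(-.06,-.02),.33),down(YA))
c=wrist();cv2.imwrite("pics/w6.png",c["image"][:,:,::-1]);F()
h=hsv(c);b=blobs(((h[...,0]<8)|(h[...,0]>172))&(h[...,1]>140)&(h[...,2]>70),(200,100,500,330));print(b[:3])
P=plane(c,b[0][1],.1)[0][:2]; d=P-piv; print("handle",P,np.arctan2(d@xd,d@yd),np.linalg.norm(d))
E
```

```text
cmd 1.220 th 1.205 ft -8.7  t15.1 F [-4.3  7.9  8.8] M [ 1.19  0.74 -0.  ] p [0.5812 0.1837 0.1058] w0.0188
cmd 1.235 th 1.207 ft -17.7  t15.4 F [-7.9 16.4  7.7] M [ 2.45  1.06 -0.  ] p [0.5813 0.1835 0.1058] w0.0189
open t15.8 F [-0.3  0.2  0.6] M [ 0.   -0.01  0.01] p [0.5821 0.18   0.1048] w0.0498
1.2375487524276108
 t18.7 F [ 0.4 -0.2 -0.3] M [ 0.   -0.   -0.04] p [0.4082 0.1789 0.3298] w0.0501
[(np.int32(231), (np.float64(342.6), np.float64(300.3)), (np.int32(336), np.int32(290), np.int32(15), np.int32(21)))]
handle [0.58206478 0.18344952] 1.2092117007764804 0.11960807471098663
```

View pics/w6.png

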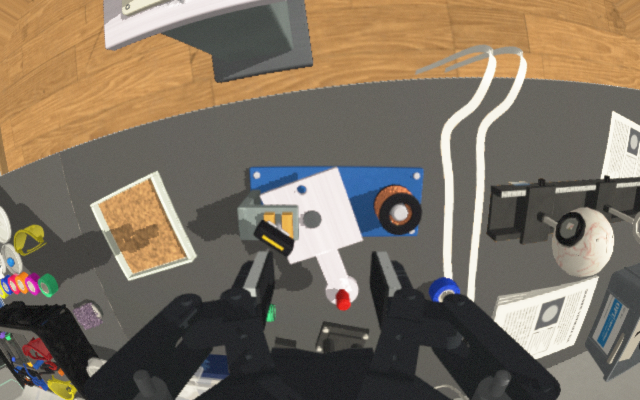

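The handle is at 1.209 rad (stop at 1.22), and the coil is uncovered. I'll regrip the knob, twist it back and lower it.

```bash
python3 - <<'E'
from h import *
k=st(0,-.075)+.0018*yd
manip.move_to((*k,.21),down(YA+.95))
manip.servo_line((*k,.1486),rate=.12)
manip.command_gripper(0,50); F("grip")
manip.servo_line((*k,.1511),rate=.04); F("up")
for a in (.6,.3,0): manip.servo_line((*k,.1511),down(YA+a),rate=.05)
F("tw0")
for z in (.147,.143,.140,.1368):
    manip.servo_line((*k,z),rate=.04); F("z%.4f"%z)
    if manip.get_contact_force()[2]>12: break
cv2.imwrite("pics/s7.png",cv2.resize(manip.camera("scene")["image"][150:240,220:340,::-1],None,fx=5,fy=5))
E
```

```text
grip t20.8 F [-1.6  2.8  6.8] M [ 0.4   0.36 -0.04] p [0.4609 0.1188 0.1494] w0.0127
up t21.1 F [ 1.3  3.9 -5.9] M [ 0.6  -0.33  0.02] p [0.4606 0.1186 0.1511] w0.0133
tw0 t22.5 F [ 2.5  3.4 -6.1] M [ 0.65 -0.37 -0.04] p [0.4607 0.1183 0.1511] w0.0131
z0.1470 t22.7 F [ 2.4  3.8 -6.3] M [ 0.63 -0.42 -0.03] p [0.4607 0.1183 0.1468] w0.0128
z0.1430 t23.0 F [ 2.3  3.9 -5.1] M [ 0.57 -0.4   0.06] p [0.4607 0.1183 0.1428] w0.0133
z0.1400 t23.2 F [ 2.   3.3 -5.2] M [ 0.58 -0.43  0.  ] p [0.4606 0.1183 0.1399] w0.0132
z0.1368 t23.5 F [-2.3  3.2 12.5] M [0.36 0.5  0.04] p [0.461  0.1184 0.138 ] w0.0133
```

View pics/s7.png

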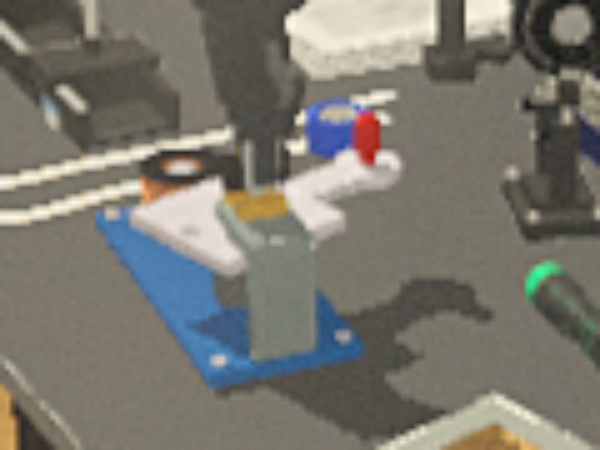

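The knob met solid contact at 0.138, which is 11.4 mm below its held position of 0.1494, so it is home. I'll release, check, and measure the coil.

```bash
python3 - <<'E'
from h import *
k=st(0,-.075)+.0018*yd
manip.command_gripper(.085,40); F("open")
manip.servo_line((*k,.21),rate=.2)
q=st(-.085,.085)
manip.move_to((*q,.27),down(YA))
c=wrist();cv2.imwrite("pics/w8.png",c["image"][:,:,::-1]); s=manip.camera("scene"); cv2.imwrite("pics/s8.png",cv2.resize(s["image"][150:240,220:340,::-1],None,fx=5,fy=5)); F()
print("pred coil",st(0,.085),proj(c,[*st(0,.085),.062]),proj(c,[*st(0,.085),.058]))
print("knobtop pred home",proj(s,[*(st(0,-.075)+.0015*yd),.14]))
E
```

```text
open t24.2 F [-0.1 -0.7  0. ] M [ 0.01 -0.    0.02] p [0.4605 0.1183 0.1367] w0.0850
 t25.6 F [ 0.4  0.4 -0.1] M [ 0.03  0.03 -0.04] p [0.3972 0.2849 0.2688] w0.0852
pred coil [0.48136826 0.2751631 ] [[323.76307936 252.34292778]] [[323.75587917 250.85363472]]
knobtop pred home [[269.94786181 180.3077759 ]]
```

View pics/w8.png

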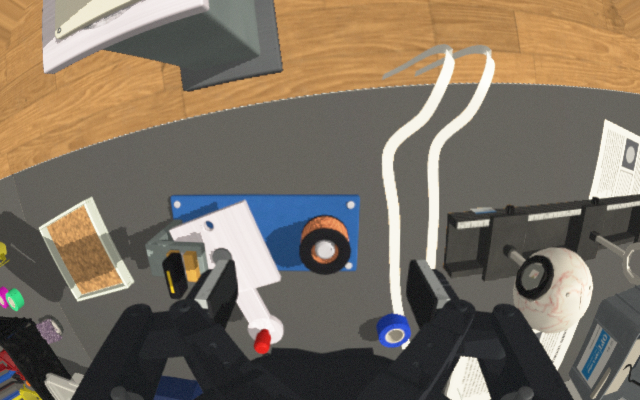

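View pics/s8.png

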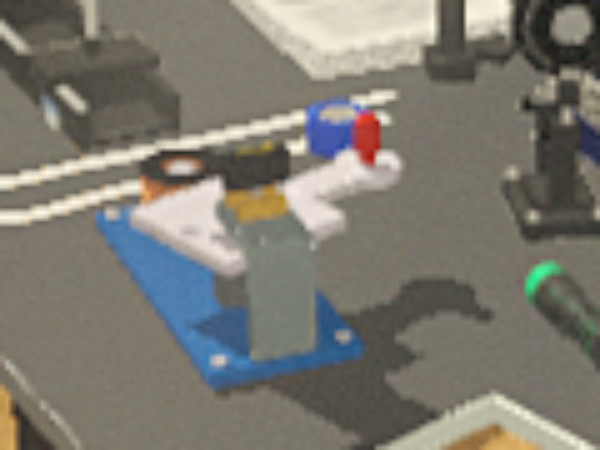

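Scene and wrist views show the knob home and aligned: yellow mark at about (271,180), as at the start, with the arm locked open. The coil top is at (326,252) in the wrist view, about 1.3 mm from prediction. Now I grip and lift it.

```bash
python3 - <<'E'
from h import *
q=st(0,.085)+.0013*yd; a0=YA-np.pi/2
manip.move_to((*q,.16),down(a0)); 
manip.servo_line((*q,.046),rate=.1); F("down")
manip.command_gripper(.05,35); F("grip")
p=manip.get_position()
manip.servo_line((p[0],p[1],p[2]+.01),rate=.05); F("l1")
manip.servo_line((p[0],p[1],.07+.046),rate=.08); F("l2")
manip.servo_line((p[0],p[1],.225),rate=.15); F("l3")
c=wrist();cv2.imwrite("pics/w9.png",c["image"][:,:,::-1]); cv2.imwrite("pics/s9.png",cv2.resize(manip.camera("scene")["image"][80:240,180:340,::-1],None,fx=4,fy=4))
E
```

```text
down t28.2 F [ 0.1 -0.  -0.5] M [-0.   -0.   -0.06] p [0.482  0.2767 0.0466] w0.0851
grip t28.6 F [-2.  -0.5  5.5] M [-0.09  0.31  0.09] p [0.4818 0.2766 0.0469] w0.0606
l1 t28.9 F [ 0.1 -0.7 -2.7] M [ 0.04  0.01 -0.06] p [0.482  0.2768 0.0573] w0.0605
l2 t29.8 F [-0.4 -0.1 -1.8] M [-0.01 -0.05 -0.01] p [0.4815 0.2765 0.1158] w0.0609
l3 t30.7 F [ 0.  -0.2 -2.4] M [-0.01  0.04 -0.06] p [0.4812 0.2763 0.224 ] w0.0610
```

View pics/w9.png

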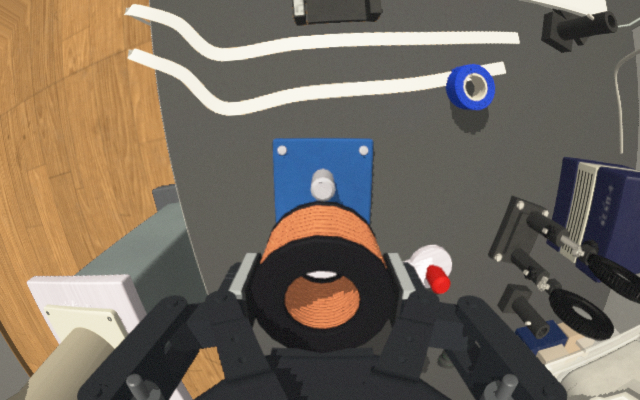

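View pics/s9.png

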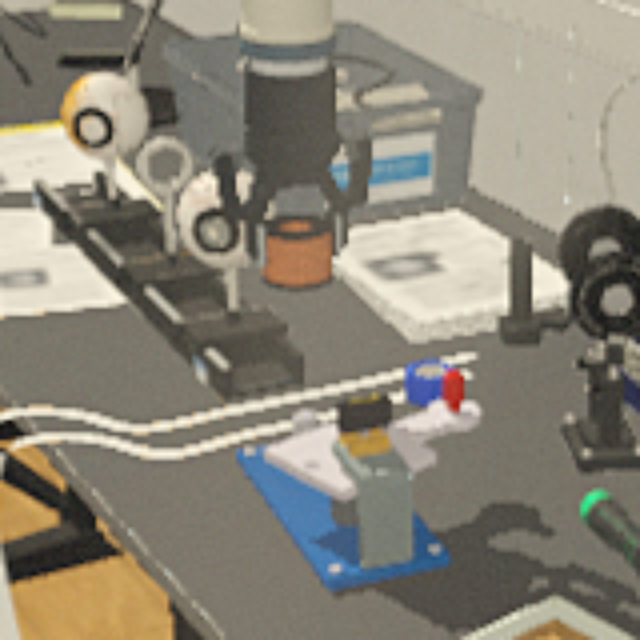

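The coil is held upright, clear of the spindle (force about −2.4 N). Now I carry it to the tray.

```bash
python3 - <<'E'
from h import *
T=np.array([.4740,-.1542]); o=down(np.radians(11.4))
manip.servo_line((*T,.225),o,rate=.2); F("over")
manip.servo_line((*T,.06),rate=.12); F("low")
for z in (.050,.046,.044,.042,.0405,.0392,.038):
    manip.servo_line((*T,z),rate=.03); F("z%.4f"%z)
    if manip.get_contact_force()[2]>1.5: break
cv2.imwrite("pics/s10.png",cv2.resize(manip.camera("scene")["image"][170:310,240:400,::-1],None,fx=4,fy=4))
E
```

```text
over t33.1 F [ 0.3 -0.7 -2.1] M [ 0.03 -0.03 -0.01] p [ 0.4739 -0.1537  0.225 ] w0.0607
low t34.6 F [-0.4 -0.  -1.5] M [ 0.02 -0.06 -0.02] p [ 0.4745 -0.1543  0.0606] w0.0608
z0.0500 t35.1 F [-0.3  0.1 -2.6] M [-0.02  0.01 -0.01] p [ 0.4738 -0.1541  0.0498] w0.0607
z0.0460 t35.4 F [-0.1 -1.  -1.4] M [ 0.   -0.03 -0.03] p [ 0.4739 -0.1542  0.0458] w0.0604
z0.0440 t35.7 F [ 0.5 -0.3 -2.5] M [-0.01 -0.01 -0.04] p [ 0.4739 -0.1542  0.0439] w0.0607
z0.0420 t35.9 F [-0.5  0.2 -2.6] M [ 0.02 -0.03  0.  ] p [ 0.474  -0.1542  0.0419] w0.0604
z0.0405 t36.2 F [ 0.4 -0.1 -1.9] M [ 0.02 -0.02 -0.06] p [ 0.4739 -0.1542  0.0404] w0.0611
z0.0392 t36.4 F [-2.   0.3  7.7] M [0.11 0.33 0.06] p [ 0.4741 -0.1542  0.0398] w0.0605
```

View pics/s10.png

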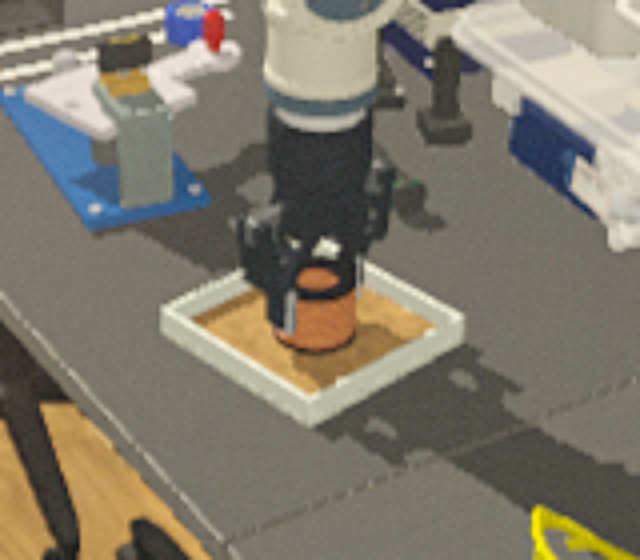

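The coil touched down at TCP 0.0398 (expected 0.0399) and stands upright in the tray. I'll release it, retreat and check everything.

```bash
python3 - <<'E'
from h import *
T=np.array(manip.get_position())[:2]
manip.command_gripper(.08); F("open")
manip.servo_line((*T,.13),rate=.12); F("up")
manip.servo_line((.40,-.154,.36),down(np.radians(11.4)),rate=.25)
manip.move_to((.33,.0,.40),down(YA))
cv2.imwrite("pics/w11.png",wrist()["image"][:,:,::-1]); t=manip.camera("top")
cv2.imwrite("pics/t11.png",cv2.resize(t["image"][145:265,170:490,::-1],None,fx=2.5,fy=2.5)); cv2.imwrite("pics/s11.png",manip.camera("scene")["image"][:,:,::-1]);F()
E
```

```text
open t36.8 F [ 0.3 -0.8 -0.6] M [ 0.    0.04 -0.  ] p [ 0.4741 -0.1542  0.0392] w0.0799
up t37.7 F [-0.  -0.7 -0.8] M [ 0.04 -0.05 -0.01] p [ 0.4737 -0.1541  0.1296] w0.0799
 t39.8 F [ 0.3 -0.9  0.3] M [-0.06  0.05 -0.02] p [ 0.3304 -0.0005  0.3995] w0.0798
```

View pics/w11.png

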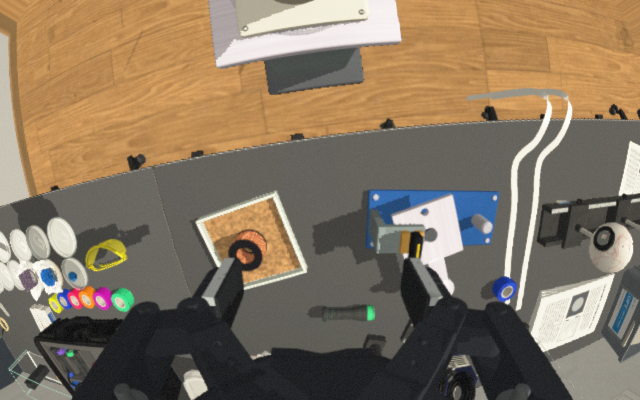

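View pics/t11.png

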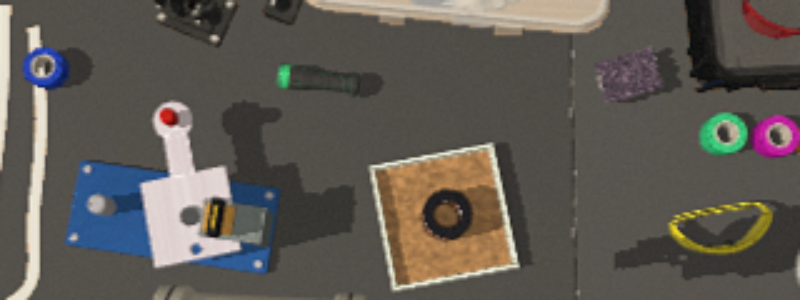

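View pics/s11.png

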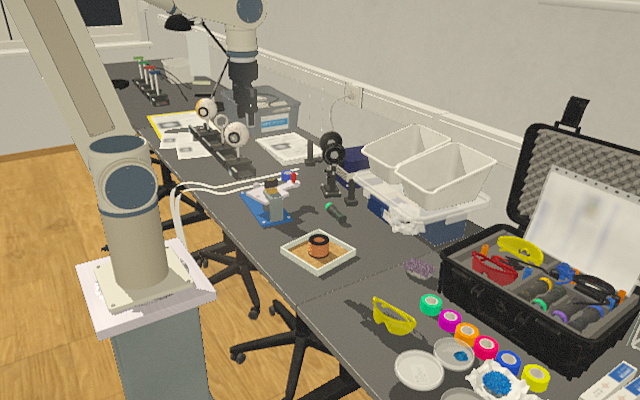

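The coil stands upright in the tray centre (scene (318,245), top crop (447,213)). The arm is open with the knob home. Torch, tape, amethyst and glasses are at their starting pixels.

```bash
python3 -c "
from rig import manip
print(manip.sign_off(), manip.get_time())"
```

```text
the job is handed in; nothing more can be done
the job is handed in; nothing more can be done
```

The copper coil is off the stand and standing upright in the centre of the white tray. I handed the job in at about 40 s on the robot's clock, well under the 72 s limit.

**What I did, in order:**
1. I pulled the knob up about 14 mm and twisted it 0.95 rad anticlockwise. It stayed out by itself once released.
2. I swung the arm by its red handle to the far stop. The push force rose there to about 18 N, and the camera put the arm at 1.21 rad.
3. I twisted the knob back and lowered it until it met solid contact, 11.4 mm below its held-out position.
4. I gripped the coil, lifted it clear of the spindle, and set it down. It touched at 39.8 mm tool height, against 39.9 mm expected.

**Last checks:**
- **Plunger:** the knob looks fully home and aligned in the pictures. I did not push the arm afterwards to test the lock.
- **Bystanders:** the torch, glasses, amethyst and tape roll show no visible movement.
- **Forces:** the highest reading I took at the wrist was about 20 N; I only sampled it between moves.
- **Disagreement:** the handle's position from the wrist and top cameras was 8 mm apart, so I did not use that pair. The other fits agreed to within about 3 mm, and I used their mean with a 1 to 2 mm correction.

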